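Rap a jammed F-connector out of an upturned feed horn

TASK

A brass F-connector is jammed in the neck of the white feed horn that stands mouth down on the bench. Carry the horn, still mouth down, to the empty aluminium chassis, keep hold of it and rap its mouth smartly on the chassis floor until the connector drops out, lift the horn clear, and stand it, mouth down, wholly on the wooden turntable. The connector must end up lying in the chassis, never on the bench; do not drop the horn, and leave everything else where it is.

Things in the scene. Friction and masses are not known exactly. Their poses are not given: they have to be found in the camera images.
- horn_grip (a point): Middle of the neck of the white plastic feed horn (120 g), on its axis, 68 mm above its mouth. It stands mouth down, z up: round neck 40 mm across from 48 to 92 mm above the mouth, under it a cone that widens to 64 mm at the open mouth (0 mm). Grey collar on top with a 12 mm peep hole showing the brass. Take it by the neck from above, any yaw.
- connector_mid (a point): Middle of the jammed brass F-connector (28 mm long, 22 mm across its flange, about 55 g), upright in the horn's neck. While jammed this point lies 64 mm above the horn's mouth, on the axis. Once freed it falls onto the surface below, out of sight inside the cone: lift the horn 60 mm or more to see whether it has come.
- chassis_floor (a point): Centre of the inner floor (4 mm above the bench) of the fixed, empty aluminium chassis, an open tray 220 mm along its x, 170 mm along its y, walls 26 mm high and 4 mm thick.
- turntable_top (a point): Centre of the top face of the wooden turntable, a flat disc 180 mm across whose top is 36 mm above the bench; it turns stiffly on a flush steel pin.
- lnb: Bystander: grey plastic LNB with a white feed horn, 130 mm long, 60 mm high, lying on the bench; origin under its middle.
- remote: Bystander: black remote control 170 x 48 x 20 mm; origin under its middle.
- spare_mid (a point): Bystander: middle of a second brass F-connector, standing on the bench, 28 mm high.
- spray: Bystander: spray can 52 mm across, 150 mm high; origin under its middle.
- tea_glass: Bystander: green tea glass 60 mm across, 80 mm high; origin under its middle.
- screwdriver: Bystander: screwdriver lying flat on the bench; origin under its middle.
- horn: The same white feed horn, origin at the centre of its mouth, z axis up along the horn towards the neck. Each rap can make it slip a few mm in the fingers.
- connector: The same connector, origin at its flange end, 14 mm below its middle. Three spring nibs hold the flange; carrying the horn or setting it down softly does not free it. The mouth must strike a hard surface at roughly 0.25 m/s or more and be stopped dead; if one rap does not do it, rap again, a little faster.
- chassis: The same chassis, origin under its middle on the bench; x along its 220 mm, y along its 170 mm.
There are look-alikes about, which are no part of the job. There is more than one size of the horn; the job needs the largest.

How it is judged:
By the outcome, as a careful person would: the job done as asked, in the order asked, and still so for the second after the job is handed in, with the robot touching nothing.
It also fails if it takes over 43 s, if anything falls off the work surface, if the arm or the gripper's body presses on something with over 40 N, if the wrist force passes 120 N, or if a joint passes its speed limit or range.

ROBOT

A 7-joint arm with a two-finger parallel gripper is mounted at the origin on the work surface. World frame = base frame: x ahead of the robot, y to its left, z up, the work surface at z = 0. Lengths are in m, angles in rad, forces in N, time in s.
With the tool pointing down it reaches from about 0.425 to 0.875 m from the base axis. Payload 4.7 kg.
Tool frame: the origin (TCP) lies between the finger pads; the fingertips stand 14 mm ahead of it and the grasp point (between the pads) lies 5 mm behind it; z points along the fingers, y is the line along which they close (so a half turn about z gives the same grasp; the last joint's range is limited). The gripper opens to 87 mm and grips with 3 to 60 N. Pads are 19 mm wide; open, the fingers measure 117 mm over their backs; the gripper's body (75 mm by 190 mm) begins 51 mm behind the grasp point.
Start: joints at [1.324, 0.321, -0.07, 1.45, 0.023, 1.371, -0.057], TCP at [0.168, -0.628, 0.237] pointing down, gripper open.
Joint ranges: [-2.86, 2.86], [-0.3, 2.09], [-1.38, 1.24], [0.06, 2.45], [-1.56, 4.7], [0.09, 2.05], [-2.69, 2.69]. Speed limits (rad/s): [2.57, 2.57, 3.14, 3.14, 3.14, 3.14, 3.14].

INTERFACE

Orientations are given as a rotation vector (axis times angle).
In Python, from bench import ctrl gives the robot as it stands.
- The arm moves only by the tool step_arm, never from a script. Its argument "commands" is a list of rows, each an object with "travel": the shift along the tool's x, y, z in m, a list of three; "turn": the turn, a rotation vector about the tool's x, y, z in degrees, a list of three. A call has 1 to 5 rows; each row is the pose to reach, as a shift and turn from the pose commanded when the call began, along the tool's axes at that moment; what a row does not reach only later rows make up. A row lasts 1/10 s, in which the tool goes at most 50 mm and 8.59 degrees, less where a joint would pass 70% of its speed; a pose out of reach is approached as far as the arm can. A call with a gripper value outside its range is refused whole. "gripper" is the opening, from 0 (shut) to 1 (fully open), set as the call begins (left out, the last holds). The fingers move at their own pace and stop on an object; "force" is the grip in N (left out, the last holds). Time passes only in rows, so rows that repeat a pose let the fingers close. It gives the time, the measured TCP pose, the force, the opening and the grip force at its end, in the units of the state.
- ctrl.get_state(): the state, without advancing time (a new reading comes with each control period).
- ctrl.get_image(name): name is "scene" or "top" or "wrist"; returns the picture (420x560x3 uint8, red, green, blue); there is no depth.
- ctrl.camera_model(name): a dict with "fx", "fy", "cx", "cy" (pixels), "R" (3x3) and "t" (3): a world point X has camera coordinates R X + t; the wrist camera has in their place "T_tool_cam" (4x4, takes a point from camera to tool coordinates, whose origin is the TCP and whose axes are the flange's). Camera axes: x right, y down, z forward; pixel columns grow to the right and rows downward; lengths in m; the calibration is good to about 2 mm. A picture is of the moment at which its call begins: read the wrist's pose just before it. camera_model takes no time and is no camera call.
- ctrl.close_job(): hands the job in; it is judged then, once.
The state is a dict: "time": time; "joint_positions": joint angles; "qd": joint speeds; "joint_torque": joint torques, N m; "position": TCP position; "tool_rot": TCP orientation; "ft_force": force on the tool from outside, world axes, zero at the start; "torque": the same for the moment, N m; "grip_width": opening from 0.0 (shut) to 1.0 (fully open); "grip_force": force on a finger pad.
Only numpy, scipy, OpenCV 4.12 (cv2) and the standard library are available. Lean on these libraries where they do the work, as an engineer would, in place of code of your own. Each camera call takes 0.05 s, during which the arm holds its last target. There are 200 camera calls.

## Working session

There is one attempt and no reset: what is moved stays moved. The work goes in short steps, Python scripts to look and compute and a tool call to move; the robot and the scene stay as the last step left them, time stands still between calls to the robot, and variables do not carry over. Pictures are saved under pics/ and viewed, at most 10 in all, crops included, and the job is handed in when it is done.

Besides the shell and the picture viewer there is one more tool, called after "Emit:" as name([rows], argument=value, ...), one row to a line, values as JSON. step_arm: Moves the arm, as the interface text tells. Its arguments: {"type":"object","properties":{"commands":{"type":"array"},"gripper":{"type":"number"},"force":{"type":"number"}},"required":["commands"]}

```bash
mkdir -p pics; ls
python3 - <<'E'
from bench import ctrl
import cv2,numpy as np
s=ctrl.get_state();print(s)
for n in("top","scene"):
    im=ctrl.get_image(n);cv2.imwrite(f"pics/{n}0.png",im[:,:,::-1])
    m=ctrl.camera_model(n);print(n,m)
print(ctrl.camera_model("wrist"))
E
```

```text
pics
{'time': 0.0, 'joint_positions': array([ 1.32408924,  0.32179951, -0.07007068,  1.4516825 ,  0.02261074,
        1.3708253 , -0.05692012]), 'qd': array([ 1.58988897e-03, -1.41640291e-05, -2.90170632e-04,  1.38145443e-03,
       -1.87397502e-03,  9.67930603e-04,  1.62736779e-03]), 'joint_torque': array([-3.63234549e-04, -4.91289425e+01, -4.04488603e-01, -3.12534034e+01,
       -6.41851220e-02,  4.36690589e-02,  1.73252138e-04]), 'position': array([ 0.16741003, -0.62751188,  0.23547289]), 'tool_rot': array([-3.11304197e+00, -4.08267638e-01,  5.73142799e-04]), 'ft_force': array([-0.36366538, -0.70663718, -0.62793968]), 'torque': array([ 0.00359808, -0.00798534,  0.01695333]), 'grip_force': 0.0, 'grip_width': 1.0014012896141153}
top {'fx': 391.9367913072217, 'fy': 391.9367913072217, 'cx': 279.3320462175869, 'cy': 222.56569830694917, 'R': array([[ 1.33167081e-02, -9.99911326e-01,  7.40408801e-05],
       [-9.82854300e-01, -1.31031632e-02, -1.83917732e-01],
       [ 1.83902394e-01,  2.37640737e-03, -9.82941637e-01]]), 't': array([-0.00479069,  0.59996809,  1.15402063])}
scene {'fx': 402.3818836896586, 'fy': 402.3818836896586, 'cx': 279.24245080097944, 'cy': 200.4734651859662, 'R': array([[ 0.88898959,  0.45777105,  0.01196571],
       [ 0.30255655, -0.56754806, -0.76573411],
       [-0.34373979,  0.68434996, -0.64304595]]), 't': array([-0.53841815, -0.12541588,  1.49021615])}
{'fx': 313.7840503500859, 'fy': 313.7840503500859, 'cx': 277.85649184890104, 'cy': 208.13084403155952, 'T_tool_cam': array([[-1.86791790e-04, -9.54090485e-01, -2.99518466e-01,
         8.28822308e-02],
       [ 9.99999862e-01, -3.11010572e-05, -5.24570466e-04,
         1.02816116e-03],
       [ 4.91172349e-04, -2.99518523e-01,  9.54090359e-01,
        -1.47342604e-01],
       [ 0.00000000e+00,  0.00000000e+00,  0.00000000e+00,
         1.00000000e+00]])}
```

View pics/top0.png

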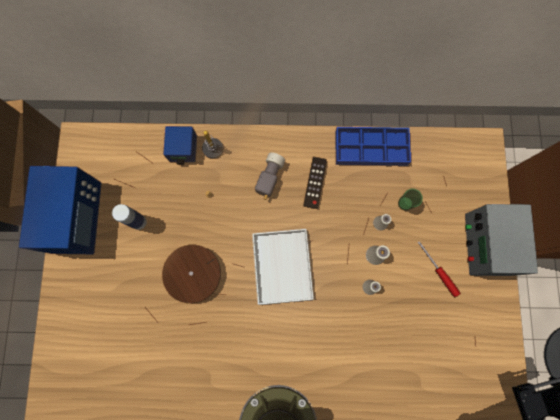

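View pics/scene0.png

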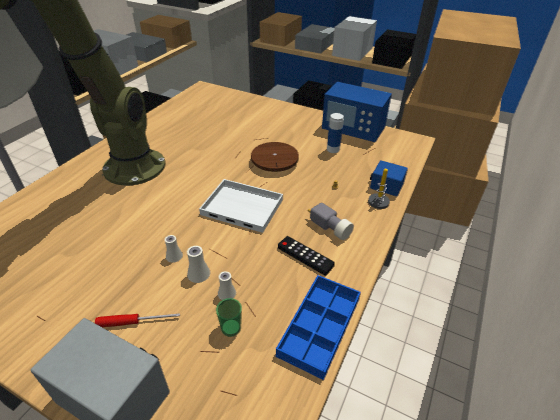

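The top picture shows three horns, at about (384,221), (377,255) and (372,287). The one at (377,255) looks largest, which the scene view (197,263) also suggests. The chassis is at (284,267), the turntable at (192,273). I'll confirm in one enlarged crop.

```bash
cat > h.py <<'E'
import numpy as np,cv2
from bench import ctrl
def ray(n,u,v,z):
    m=ctrl.camera_model(n);R=m["R"];c=-R.T@m["t"]
    d=R.T@np.array([(u-m["cx"])/m["fx"],(v-m["cy"])/m["fy"],1]);return c+d*(z-c[2])/d[2]
def proj(n,X):
    m=ctrl.camera_model(n);p=m["R"]@np.asarray(X,float)+m["t"];return m["fx"]*p[0]/p[2]+m["cx"],m["fy"]*p[1]/p[2]+m["cy"]
E
python3 - <<'E'
from h import *
a=cv2.imread("pics/top0.png");b=cv2.imread("pics/scene0.png")
A=cv2.resize(a[200:305,345:425],None,fx=5,fy=5,interpolation=cv2.INTER_CUBIC)
B=cv2.resize(b[225:305,155:245],None,fx=4.4,fy=4.4,interpolation=cv2.INTER_CUBIC)
C=np.zeros((525,400+396,3),np.uint8);C[:,:400]=A;C[:B.shape[0],400:]=B[:525]
cv2.imwrite("pics/crop.png",C)
# chassis & turntable segmentation
hsv=cv2.cvtColor(a,cv2.COLOR_BGR2HSV)
m=((hsv[...,1]<50)&(hsv[...,2]>110)).astype(np.uint8);m[:, :240]=0;m[:,330:]=0;m[:215]=0;m[320:]=0
m=cv2.morphologyEx(m,cv2.MORPH_OPEN,np.ones((3,3)))
c=max(cv2.findContours(m,0,1)[0],key=cv2.contourArea)
bx=cv2.boxPoints(cv2.minAreaRect(c));print(bx)
for z in(.026,.030):
    P=np.array([ray("top",*p,z) for p in bx]);print(P.round(4),P.mean(0).round(4),[np.linalg.norm(P[i]-P[i-1]).round(4) for i in range(4)])
g=a.astype(int)
m=((g.sum(2)<170)&(g[...,2]>g[...,0])).astype(np.uint8);m[:,:155]=0;m[:,230:]=0;m[:235]=0;m[315:]=0
m=cv2.morphologyEx(m,cv2.MORPH_OPEN,np.ones((5,5)))
c=max(cv2.findContours(m,0,1)[0],key=cv2.contourArea);e=cv2.fitEllipse(c);print(e)
print(ray("top",*e[0],.036), ray("top",192,273,.036), 2*e[1][0]/2/391.9*1.05)
E
```

```text
[[250.74258 233.42577]
 [306.28714 227.87132]
 [313.41586 299.15845]
 [257.8713  304.7129 ]]
[[ 0.5696  0.0928  0.026 ]
 [ 0.5896 -0.082   0.026 ]
 [ 0.3691 -0.1039  0.026 ]
 [ 0.3503  0.0652  0.026 ]] [ 0.4697 -0.007   0.026 ] [np.float64(0.221), np.float64(0.1759), np.float64(0.2216), np.float64(0.1702)]
[[ 0.5689  0.0925  0.03  ]
 [ 0.5889 -0.0817  0.03  ]
 [ 0.3692 -0.1036  0.03  ]
 [ 0.3504  0.065   0.03  ]] [ 0.4693 -0.007   0.03  ] [np.float64(0.2203), np.float64(0.1753), np.float64(0.2209), np.float64(0.1696)]
((177.4321746826172, 292.0939636230469), (5.819556713104248, 7.170384883880615), 172.58328247070312)
[0.38475995 0.30978555 0.036     ] [0.44291149 0.26868174 0.036     ] 0.01559207590905706
```

View pics/crop.png

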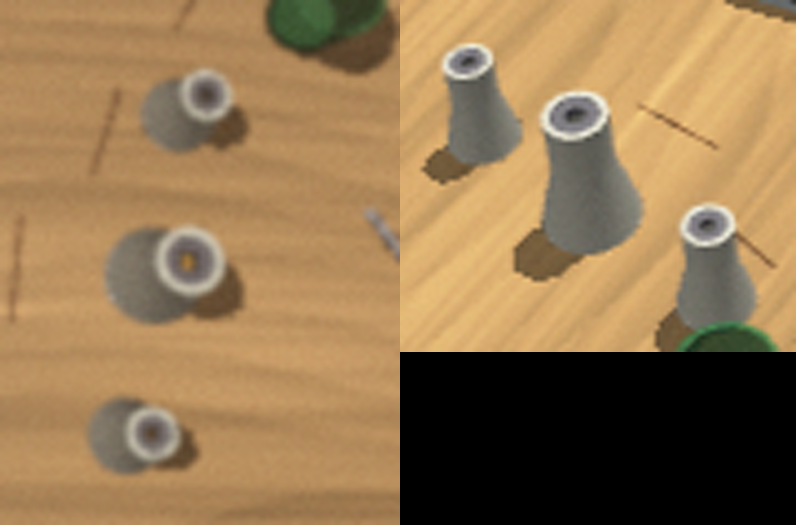

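The middle horn, top (383,252), is the one meant. It is clearly the largest in both views and the only one whose peep hole shows brass. The other two, at (386,219) and (375,286), are smaller and dark inside.

Run:
```python
from h import *
from scipy.optimize import least_squares
from scipy.spatial.transform import Rotation as Ro
tri=lambda a,b:least_squares(lambda X:np.r_[np.subtract(proj("top",X),a),np.subtract(proj("scene",X),b)],[.5,-.2,.05]).x
t=lambda u,v:(345+u/5-.4,200+v/5-.4)
s=lambda u,v:(155+(u-400)/4.4-.4,225+v/4.4-.4)
for n,a,b in(("big",(190,261),(575,116)),("far",(207,96),(708,225)),("near",(153,433),(468,62))):
    print(n,tri(t(*a),s(*b)).round(4))
print("mouth",ray("top",*t(153,275),0).round(4), "z~20:",ray("top",*t(153,275),.01).round(4))
print("spray top", ray("top",122,213,.15),"glass",ray("top",411,199,.08))
a=cv2.imread("pics/top0.png").astype(int)
print("turntable px check: edges")
c=np.array([.443,.269,.036])
for k in range(8):
    p=c+.09*np.array([np.cos(k*np.pi/4),np.sin(k*np.pi/4),0]);print(k,np.round(proj("top",p),1))
print(a[273,155:235].sum(1)); print(a[235:315,192].sum(1))
st=ctrl.get_state();R=Ro.from_rotvec(st["tool_rot"]).as_matrix();print(R.round(3))
```

```text
big [ 0.5104 -0.3027  0.0902]
far [ 0.6145 -0.3218  0.0697]
near [ 0.4102 -0.2825  0.0699]
mouth [ 0.5108 -0.3031  0.    ] z~20: [ 0.5097 -0.3007  0.01  ]
spray top [0.6041151  0.45239728 0.15      ] glass [ 0.67408881 -0.3984378   0.08      ]
turntable px check: edges
0 [193.5 243.8]
1 [172.5 252. ]
2 [162.5 272.6]
3 [169.8 293.8]
4 [190.3 303. ]
5 [211.7 294.4]
6 [221.3 273.4]
7 [213.6 252.5]
[423 420 413 425 423 430 387 260 186 188 183 181 176 172 178 172 196 184
 184 176 181 175 177 185 183 176 183 192 183 185 183 179 196 252 376 473
 469 407 233 179 180 172 173 177 173 160 182 173 169 165 174 174 185 175
 174 176 178 177 174 172 180 191 198 172 182 169 219 216 232 224 235 308
 408 439 426 436 428 425 425 426]
[416 402 375 368 385 397 418 421 400 292 201 187 174 179 171 168 161 169
 157 167 163 161 164 171 170 164 163 174 171 175 171 169 183 177 183 179
 264 390 407 348 244 174 172 175 160 179 178 180 181 173 175 185 176 177
 183 190 190 188 187 193 189 174 181 175 181 183 162 177 220 369 419 426
 435 418 410 406 420 416 404 409]
[[ 0.966  0.258 -0.001]
 [ 0.258 -0.966  0.002]
 [-0.    -0.002 -1.   ]]
```

Emit:
step_arm([
  {"travel": [0.04, -0.022, 0], "turn": [0, 0, 0]},
  {"travel": [0.08, -0.044, 0], "turn": [0, 0, 0]},
  {"travel": [0.12, -0.066, 0], "turn": [0, 0, 0]},
  {"travel": [0.16, -0.088, 0], "turn": [0, 0, 0]},
  {"travel": [0.2, -0.11, 0], "turn": [0, 0, 0]},
])

```text
time: 0.6
position: [0.3334, -0.4686, 0.2362]
tool_rot: [-3.115, -0.408, 0.001]
ft_force: [0.2, -0.8, -0.7]
grip_width: 0.999
grip_force: 0.0
```

Emit:
step_arm([
  {"travel": [0.043, -0.023, 0], "turn": [0, 0, 0]},
  {"travel": [0.086, -0.046, 0], "turn": [0, 0, 0]},
  {"travel": [0.129, -0.069, 0], "turn": [0, 0, 0]},
  {"travel": [0.172, -0.092, 0], "turn": [0, 0, 0]},
  {"travel": [0.215, -0.115, 0], "turn": [0, 0, 0]},
])

```text
time: 1.1
position: [0.5114, -0.3021, 0.2363]
tool_rot: [3.115, 0.408, -0.001]
ft_force: [1.1, -0.9, -0.8]
grip_width: 0.997
grip_force: 0.0
```

Emit:
step_arm([
  {"travel": [0, 0, 0], "turn": [0, 0, 0]},
  {"travel": [0, 0, 0.03], "turn": [0, 0, 0]},
  {"travel": [0, 0, 0.05], "turn": [0, 0, 0]},
  {"travel": [0, 0, 0.05], "turn": [0, 0, 0]},
  {"travel": [0, 0, 0.05], "turn": [0, 0, 0]},
])

```text
time: 1.6
position: [0.5102, -0.3037, 0.1865]
tool_rot: [-3.114, -0.408, 0.001]
ft_force: [-0.9, -0.0, -0.2]
grip_width: 1.0
grip_force: 0.0
```

Run:
```python
from h import *
from scipy.spatial.transform import Rotation as Ro
st=ctrl.get_state();print(st["time"],st["position"],st["tool_rot"])
im=ctrl.get_image("wrist")[:,:,::-1].copy();cv2.imwrite("pics/w1.png",im)
R=Ro.from_rotvec(st["tool_rot"]).as_matrix();m=ctrl.camera_model("wrist");T=m["T_tool_cam"]
for X in([.5105,-.3029,.094],[.5305,-.3029,.094],[.4905,-.3029,.094],[.5105,-.3029,0]):
    p=T[:3,:3].T@(R.T@(np.array(X)-st["position"])-T[:3,3]);print(X,m["fx"]*p[0]/p[2]+m["cx"],m["fy"]*p[1]/p[2]+m["cy"])
```

```text
1.6 [ 0.51021752 -0.30370588  0.18648183] [-3.11437116e+00 -4.08171870e-01  1.08880766e-03]
[0.5105, -0.3029, 0.094] 275.9538268007491 216.4652124594853
[0.5305, -0.3029, 0.094] 282.4343446937084 193.3071665291809
[0.4905, -0.3029, 0.094] 269.7635076897912 238.58623683788431
[0.5105, -0.3029, 0] 276.5510170739135 188.49137065396664
```

View pics/w1.png

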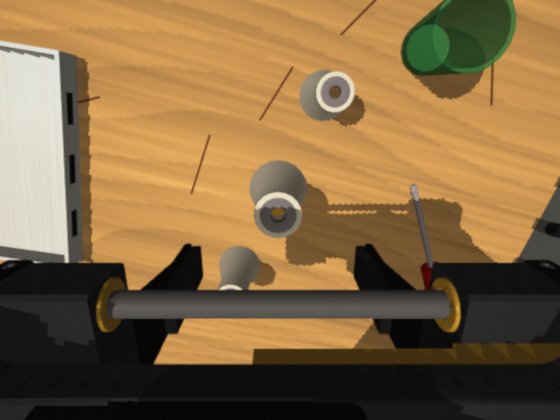

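The picture shows the horn's collar at (278,214), within 3 px of the prediction (276,216). The fingers straddle it and the neighbours are clear. I'll descend and grip.

Emit:
step_arm([
  {"travel": [0.002, 0.001, 0.03], "turn": [0, 0, 0]},
  {"travel": [0.002, 0.001, 0.06], "turn": [0, 0, 0]},
  {"travel": [0.002, 0.001, 0.09], "turn": [0, 0, 0]},
  {"travel": [0.002, 0.001, 0.11], "turn": [0, 0, 0]},
  {"travel": [0.002, 0.001, 0.119], "turn": [0, 0, 0]},
])

```text
time: 2.15
position: [0.5123, -0.3041, 0.0668]
tool_rot: [-3.114, -0.408, 0.001]
ft_force: [-0.2, -0.7, 0.5]
grip_width: 0.998
grip_force: 0.0
```

Emit:
step_arm([
  {"travel": [0, 0, 0]},
  {"travel": [0, 0, 0]},
  {"travel": [0, 0, 0]},
  {"travel": [0, 0, 0]},
  {"travel": [0, 0, 0]},
], gripper=0.3, force=35)

```text
$.commands[0]: bad value
```

Emit:
step_arm([
  {"travel": [0, 0, 0], "turn": [0, 0, 0]},
  {"travel": [0, 0, 0], "turn": [0, 0, 0]},
  {"travel": [0, 0, 0], "turn": [0, 0, 0]},
  {"travel": [0, 0, 0], "turn": [0, 0, 0]},
  {"travel": [0, 0, 0], "turn": [0, 0, 0]},
], gripper=0.3, force=40)

```text
time: 2.65
position: [0.5131, -0.3044, 0.0684]
tool_rot: [3.114, 0.408, 0.002]
ft_force: [0.1, 0.4, 0.4]
grip_width: 0.632
grip_force: 0.0
```

Emit:
step_arm([
  {"travel": [0, 0, 0], "turn": [0, 0, 0]},
  {"travel": [0, 0, 0], "turn": [0, 0, 0]},
  {"travel": [0, 0, 0], "turn": [0, 0, 0]},
  {"travel": [0, 0, 0], "turn": [0, 0, 0]},
  {"travel": [0, 0, 0], "turn": [0, 0, 0]},
])

```text
time: 3.15
position: [0.5128, -0.3039, 0.0677]
tool_rot: [-3.115, -0.409, -0.0]
ft_force: [-0.3, 0.9, 1.6]
grip_width: 0.446
grip_force: 39.9
```

Emit:
step_arm([
  {"travel": [0, 0, -0.01], "turn": [0, 0, 0]},
  {"travel": [0, 0, -0.03], "turn": [0, 0, 0]},
  {"travel": [0, 0, -0.055], "turn": [0, 0, 0]},
  {"travel": [0, 0, -0.08], "turn": [0, 0, 0]},
  {"travel": [0, 0, -0.09], "turn": [0, 0, 0]},
])

```text
time: 3.65
position: [0.5139, -0.3048, 0.1605]
tool_rot: [3.112, 0.408, 0.005]
ft_force: [-0.3, -0.1, -1.4]
grip_width: 0.444
grip_force: 39.9
```

Emit:
step_arm([
  {"travel": [0.003, -0.02, 0], "turn": [0, 0, 0]},
  {"travel": [0.009, -0.06, 0], "turn": [0, 0, 0]},
  {"travel": [0.015, -0.1, 0], "turn": [0, 0, 0]},
  {"travel": [0.021, -0.14, 0], "turn": [0, 0, 0]},
  {"travel": [0.027, -0.18, 0], "turn": [0, 0, 0]},
])

```text
time: 4.15
position: [0.4908, -0.1206, 0.1562]
tool_rot: [-3.114, -0.409, 0.003]
ft_force: [1.0, 0.4, -1.6]
grip_width: 0.446
grip_force: 39.9
```

Emit:
step_arm([
  {"travel": [0.006, -0.04, 0], "turn": [0, 0, 0]},
  {"travel": [0.012, -0.08, 0], "turn": [0, 0, 0]},
  {"travel": [0.018, -0.11, 0], "turn": [0, 0, 0]},
  {"travel": [0.018, -0.117, 0], "turn": [0, 0, 0]},
  {"travel": [0.018, -0.117, 0], "turn": [0, 0, 0]},
])

```text
time: 4.65
position: [0.4783, -0.0038, 0.1567]
tool_rot: [3.114, 0.414, -0.003]
ft_force: [-0.1, -0.1, -1.5]
grip_width: 0.44
grip_force: 39.9
```

Run:
```python
from h import *
st=ctrl.get_state();print(st["time"],st["position"],st["grip_width"])
a=ctrl.get_image("top")[:,:,::-1];b=ctrl.get_image("scene")[:,:,::-1]
A=cv2.resize(a[190:330,200:390],None,fx=2.1,fy=2.1);B=cv2.resize(b[110:290,170:340],None,fx=2.3,fy=2.3)
C=np.zeros((414,A.shape[1]+B.shape[1],3),np.uint8);C[:A.shape[0],:A.shape[1]]=A;C[:B.shape[0],A.shape[1]:]=B;cv2.imwrite("pics/c2.png",C)
print(A.shape,B.shape)
x,y,z=st["position"]
for n in("top","scene"):print(n,proj(n,[x,y,z-.067]))
```

```text
4.65 [ 0.4783494  -0.00379189  0.15665241] 0.43951727952399394
(294, 399, 3) (414, 391, 3)
top (np.float64(281.1586621286212), np.float64(261.07850941732534))
scene (np.float64(243.04883346500168), np.float64(185.4705932321475))
```

View pics/c2.png

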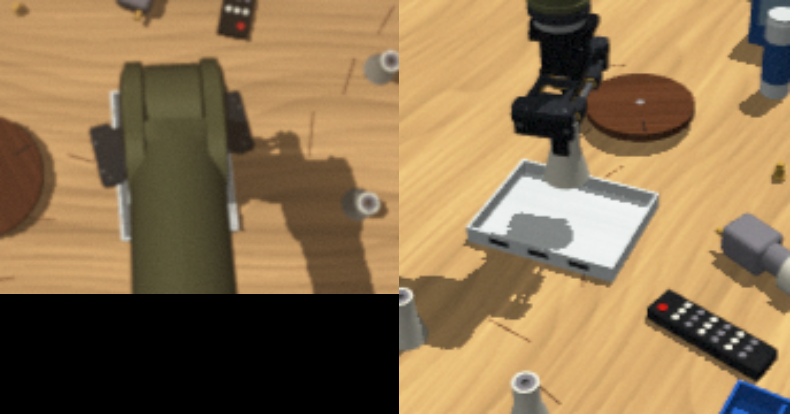

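The horn hangs mouth down over the chassis, at scene crop (567,165), well inside the walls. Contact is about 85 mm down. I'll rap at about 0.3 m/s.

Emit:
step_arm([
  {"travel": [0, 0, 0.027], "turn": [0, 0, 0]},
  {"travel": [0, 0, 0.058], "turn": [0, 0, 0]},
  {"travel": [0, 0, 0.089], "turn": [0, 0, 0]},
  {"travel": [0, 0, 0.08], "turn": [0, 0, 0]},
  {"travel": [0, 0, 0.04], "turn": [0, 0, 0]},
])

```text
time: 5.25
position: [0.4758, -0.0071, 0.114]
tool_rot: [-3.112, -0.404, 0.016]
ft_force: [0.4, -0.7, -0.7]
grip_width: 0.445
grip_force: 39.8
```

Emit:
step_arm([
  {"travel": [0, 0, -0.03], "turn": [0, 0, 0]},
  {"travel": [0, 0, -0.05], "turn": [0, 0, 0]},
  {"travel": [0, 0, -0.05], "turn": [0, 0, 0]},
  {"travel": [0, 0, -0.05], "turn": [0, 0, 0]},
])

```text
time: 5.65
position: [0.4796, -0.0066, 0.1676]
tool_rot: [3.115, 0.406, 0.0]
ft_force: [-0.2, 0.2, -2.2]
grip_width: 0.445
grip_force: 39.8
```

```bash
cat > look.py <<'E'
from h import *
import sys
st=ctrl.get_state();print(st["time"],st["position"],st["grip_width"])
b=ctrl.get_image("scene")[:,:,::-1]
cv2.imwrite(f"pics/{sys.argv[1]}.png",cv2.resize(b[90:250,160:340],None,fx=3.5,fy=3.5,interpolation=cv2.INTER_CUBIC))
c=b[150:240,190:290].astype(int);m=(c[...,2]-c[...,0]>60)&(c[...,2]>90)
h=cv2.cvtColor(b,cv2.COLOR_BGR2HSV)
poly=np.array([proj("scene",[*(np.array([.4695,-.007])+np.array([[.995,-.1],[.1,.995]])@np.array(q)),.004]) for q in((-.1,-.078),(.1,-.078),(.1,.078),(-.1,.078))],np.int32)
M=np.zeros(b.shape[:2],np.uint8);cv2.fillPoly(M,[poly],1)
m=(M>0)&(h[...,1]>90)&(h[...,0]<35)&(h[...,2]>60)
ys,xs=np.nonzero(m);print("brass px",len(xs),(xs.mean(),ys.mean(),ray("scene",xs.mean(),ys.mean(),.012)) if len(xs) else "")
E
python3 look.py l1
```

```text
5.65 [ 0.47956971 -0.00657734  0.16760564] 0.4453161239735858
brass px 33 (np.float64(243.8181818181818), np.float64(203.84848484848484), array([ 0.476438  , -0.00264479,  0.012     ]))
```

View pics/l1.png

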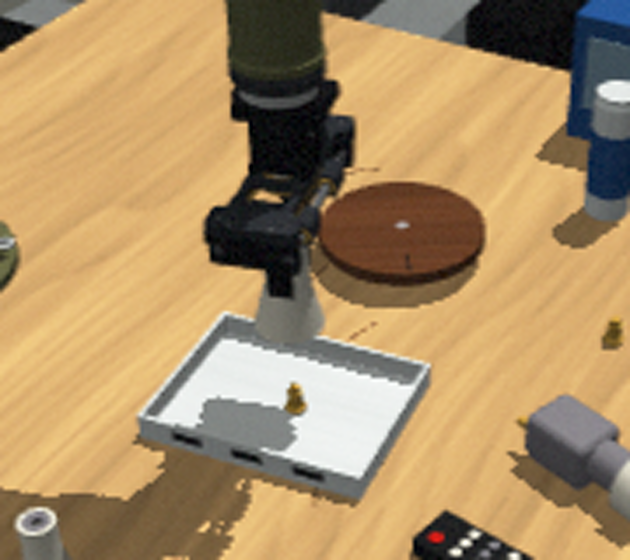

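The connector came out on the first rap. It stands on the chassis floor at crop (295,398), world about (0.476,-0.003), and the horn is clear above it. Now to the turntable.

Emit:
step_arm([
  {"travel": [0.004, -0.025, 0], "turn": [0, 0, 0]},
  {"travel": [0.01, -0.065, 0], "turn": [0, 0, 0]},
  {"travel": [0.016, -0.105, 0], "turn": [0, 0, 0]},
  {"travel": [0.022, -0.145, 0], "turn": [0, 0, 0]},
  {"travel": [0.028, -0.185, 0], "turn": [0, 0, 0]},
])

```text
time: 6.2
position: [0.4577, 0.1812, 0.166]
tool_rot: [3.115, 0.407, -0.004]
ft_force: [0.5, 0.2, -1.2]
grip_width: 0.444
grip_force: 39.8
```

Emit:
step_arm([
  {"travel": [0.006, -0.04, 0], "turn": [0, 0, 0]},
  {"travel": [0.012, -0.07, 0], "turn": [0, 0, 0]},
  {"travel": [0.013, -0.082, 0], "turn": [0, 0, 0]},
  {"travel": [0.013, -0.082, 0.02], "turn": [0, 0, 0]},
  {"travel": [0.013, -0.082, 0.04], "turn": [0, 0, 0]},
])

```text
time: 6.7
position: [0.4502, 0.2622, 0.1262]
tool_rot: [3.114, 0.409, -0.002]
ft_force: [0.2, -0.3, -1.6]
grip_width: 0.446
grip_force: 39.8
```

```bash
sed -i 's/90:250,160:340/70:230,190:370/' look.py; python3 look.py l2
python3 - <<'E'
from h import *
x,y,z=ctrl.get_state()["position"]
for h in(z-.067,.036):print((np.array(proj("scene",[x,y,h]))-[190,70])*3.5)
for k in range(4):print((np.array(proj("scene",[x+.032*np.cos(k*1.571),y+.032*np.sin(k*1.571),z-.067]))-[190,70])*3.5)
E
```

```text
6.7 [0.45024608 0.26223785 0.12615512] 0.44551162468524397
brass px 34 (np.float64(243.73529411764707), np.float64(203.91176470588235), array([ 0.47636386, -0.00304547,  0.012     ]))
[293.13748786 285.11670766]
[293.07857923 300.68444423]
[320.29192036 293.12171132]
[307.16112068 270.57292479]
[266.37816745 277.23584534]
[278.70327462 300.10114241]
```

View pics/l2.png

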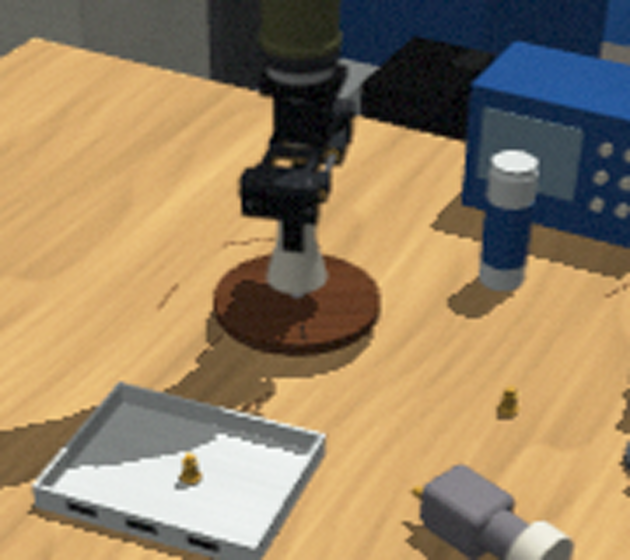

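The horn is over the turntable (crop (297,280)) with its whole mouth on the disc. It has slipped up a few mm in the fingers, so I'll lower it gently until I feel contact.

Emit:
step_arm([
  {"travel": [0, 0, 0.008], "turn": [0, 0, 0]},
  {"travel": [0, 0, 0.014], "turn": [0, 0, 0]},
  {"travel": [0, 0, 0.018], "turn": [0, 0, 0]},
  {"travel": [0, 0, 0.021], "turn": [0, 0, 0]},
  {"travel": [0, 0, 0.022], "turn": [0, 0, 0]},
])

```text
time: 7.25
position: [0.4505, 0.2629, 0.1056]
tool_rot: [3.115, 0.408, 0.0]
ft_force: [0.8, -0.4, -1.6]
grip_width: 0.443
grip_force: 39.8
```

Emit:
step_arm([
  {"travel": [0, 0, 0.001], "turn": [0, 0, 0]},
  {"travel": [0, 0, 0.002], "turn": [0, 0, 0]},
  {"travel": [0, 0, 0.002], "turn": [0, 0, 0]},
])

```text
time: 7.55
position: [0.4504, 0.263, 0.1036]
tool_rot: [3.115, 0.408, 0.0]
ft_force: [0.4, -1.0, -1.3]
grip_width: 0.449
grip_force: 39.8
```

Emit:
step_arm([
  {"travel": [0, 0, 0.001], "turn": [0, 0, 0]},
  {"travel": [0, 0, 0.002], "turn": [0, 0, 0]},
  {"travel": [0, 0, 0.002], "turn": [0, 0, 0]},
])

```text
time: 7.85
position: [0.4503, 0.2629, 0.1014]
tool_rot: [3.115, 0.408, -0.0]
ft_force: [0.2, 0.3, -1.5]
grip_width: 0.448
grip_force: 39.8
```

Emit:
step_arm([
  {"travel": [0, 0, 0.001], "turn": [0, 0, 0]},
  {"travel": [0, 0, 0.002], "turn": [0, 0, 0]},
  {"travel": [0, 0, 0.002], "turn": [0, 0, 0]},
])

```text
time: 8.15
position: [0.4503, 0.2629, 0.0993]
tool_rot: [3.115, 0.408, -0.001]
ft_force: [-0.4, -0.0, -1.2]
grip_width: 0.447
grip_force: 39.8
```

Emit:
step_arm([
  {"travel": [0, 0, 0.001], "turn": [0, 0, 0]},
  {"travel": [0, 0, 0.002], "turn": [0, 0, 0]},
  {"travel": [0, 0, 0.002], "turn": [0, 0, 0]},
])

```text
time: 8.45
position: [0.4504, 0.2631, 0.0976]
tool_rot: [3.115, 0.409, 0.0]
ft_force: [0.1, 0.3, -0.1]
grip_width: 0.445
grip_force: 39.8
```

Emit:
step_arm([
  {"travel": [0, 0, 0.001], "turn": [0, 0, 0]},
  {"travel": [0, 0, 0.0015], "turn": [0, 0, 0]},
  {"travel": [0, 0, 0.0015], "turn": [0, 0, 0]},
])

```text
time: 8.75
position: [0.4505, 0.2631, 0.0975]
tool_rot: [3.114, 0.408, 0.0]
ft_force: [-3.8, -2.8, 11.1]
grip_width: 0.443
grip_force: 39.9
```

Contact shows at 11 N. I'll ease off the preload, then release and look before withdrawing.

Emit:
step_arm([
  {"travel": [0, 0, -0.001], "turn": [0, 0, 0]},
  {"travel": [0, 0, -0.001], "turn": [0, 0, 0]},
], force=10)

```text
time: 8.95
position: [0.4507, 0.2632, 0.0975]
tool_rot: [3.115, 0.409, 0.001]
ft_force: [-0.5, -1.4, 3.8]
grip_width: 0.449
grip_force: 9.9
```

Emit:
step_arm([
  {"travel": [0, 0, 0], "turn": [0, 0, 0]},
  {"travel": [0, 0, 0], "turn": [0, 0, 0]},
  {"travel": [0, 0, 0], "turn": [0, 0, 0]},
  {"travel": [0, 0, 0], "turn": [0, 0, 0]},
  {"travel": [0, 0, 0], "turn": [0, 0, 0]},
], gripper=1.0)

```text
time: 9.45
position: [0.4503, 0.263, 0.0969]
tool_rot: [3.115, 0.408, -0.0]
ft_force: [-0.3, -0.1, -0.0]
grip_width: 0.818
grip_force: 0.0
```

Emit:
step_arm([
  {"travel": [0, 0, 0], "turn": [0, 0, 0]},
  {"travel": [0, 0, 0], "turn": [0, 0, 0]},
  {"travel": [0, 0, 0], "turn": [0, 0, 0]},
  {"travel": [0, 0, 0], "turn": [0, 0, 0]},
])

```text
time: 9.85
position: [0.4504, 0.263, 0.097]
tool_rot: [3.115, 0.409, 0.0]
ft_force: [0.9, -0.2, -0.4]
grip_width: 0.997
grip_force: 0.0
```

Now I'll lift straight up, then move back over open bench so both cameras see the result.

Emit:
step_arm([
  {"travel": [0, 0, -0.02], "turn": [0, 0, 0]},
  {"travel": [0, 0, -0.05], "turn": [0, 0, 0]},
  {"travel": [0, 0, -0.085], "turn": [0, 0, 0]},
  {"travel": [0, 0, -0.12], "turn": [0, 0, 0]},
  {"travel": [0, 0, -0.14], "turn": [0, 0, 0]},
])

```text
time: 10.35
position: [0.4511, 0.2638, 0.24]
tool_rot: [-3.114, -0.409, -0.006]
ft_force: [0.5, 0.1, 0.3]
grip_width: 0.997
grip_force: 0.0
```

Emit:
step_arm([
  {"travel": [0.02, 0.03, 0], "turn": [0, 0, 0]},
  {"travel": [0.04, 0.065, 0], "turn": [0, 0, 0]},
  {"travel": [0.055, 0.105, 0], "turn": [0, 0, 0]},
  {"travel": [0.06, 0.145, 0], "turn": [0, 0, 0]},
  {"travel": [0.06, 0.16, 0], "turn": [0, 0, 0]},
])

```text
time: 10.85
position: [0.5514, 0.1185, 0.2364]
tool_rot: [3.115, 0.398, -0.001]
ft_force: [-0.0, -0.4, -0.3]
grip_width: 1.002
grip_force: 0.0
```

```bash
sed -i 's/70:230,190:370/70:230,190:370/' look.py; python3 look.py l3
python3 - <<'E'
from h import *
a=ctrl.get_image("top")[:,:,::-1];b=cv2.imread("pics/l3.png")
A=cv2.resize(a[110:320,100:440],(567,350));C=np.zeros((350,567+225,3),np.uint8);C[:,:567]=A
C[:225,567:]=cv2.resize(b[180:405,180:405],(225,225));cv2.imwrite("pics/f.png",C)
E
```

```text
10.85 [0.55144776 0.11852454 0.23638844] 1.0023925287761224
brass px 32 (np.float64(243.65625), np.float64(204.125), array([ 0.47669139, -0.00408708,  0.012     ]))
```

View pics/f.png

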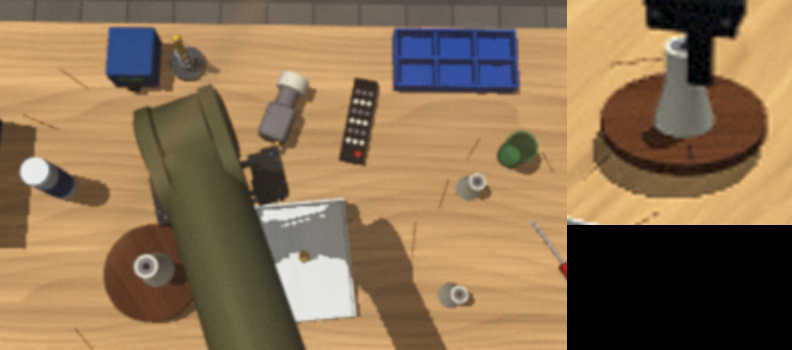

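The final picture shows the horn upright and wholly on the turntable (top crop (155,268)), with the peep hole dark and empty. The connector is in the chassis at (304,256) and the bystanders look undisturbed. The gripper is clear of everything, so I'm handing in.

```bash
python3 -c "
from bench import ctrl
print(ctrl.close_job())"
```

```text
the job is handed in; nothing more can be done
None
```

I've handed in the job: one rap on the chassis floor freed the connector, which stayed standing in the chassis, and the largest horn now stands mouth down, wholly on the turntable, with nothing else seen moved, in about 11 s of the 43 s allowed.

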